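# Load the finished battery packs into their charging cradles

## Task

Put each of the four finished battery packs, the ones with a circuit board on top, into the grey charging cradle of its own shape and size: upright, flat on the cradle's floor inside its walls, set down and not dropped. Leave the unfinished pack without a board where it stands.

Things in the scene. Friction and masses are not known exactly. Their poses are not given: they have to be found in the camera images.
- long_pack: Long battery pack in blue wrap, 105 x 38 x 55 mm high, 0.34 to 0.53 kg. Top: green circuit board with black chips, sunk 5 mm inside the rim of the wrap. Stands upright on the table; origin at the centre of its underside, z up, x along its 105 mm length, y across its 38 mm width.
- short_pack: Short battery pack in blue wrap, 70 x 38 x 55 mm high, 0.22 to 0.35 kg. Top: green circuit board with black chips, sunk 5 mm inside the rim of the wrap. Stands upright on the table; origin at the centre of its underside, z up, x along its 70 mm length, y across its 38 mm width.
- square_pack: Square battery pack in blue wrap, 58 x 58 x 55 mm high, 0.29 to 0.45 kg. Top: green circuit board with black chips, sunk 5 mm inside the rim of the wrap. Stands upright on the table; origin at the centre of its underside, z up, x and y square to its sides.
- round_pack: Round battery pack in blue wrap, 58 mm across and 55 mm high, 0.22 to 0.34 kg. Top: green circuit board with black chips, sunk 5 mm inside the rim of the wrap. Stands upright on the table; origin at the centre of its underside, z up.
- bare_pack: Unfinished pack, 70 x 38 x 55 mm high like the short pack, but with no circuit board: its open top shows six round steel cell ends on white. Not to be moved. Origin at the centre of its underside, x along its 70 mm length, z up.
- long_cradle: Charging cradle for the long pack: 123 x 56 mm inside, 131 x 64 mm outside. A shallow open tray of grey plastic fixed to the table, 12 mm high, walls 4 mm thick, floor 4 mm above the table, small black contact pad with two brass contacts in the middle. Origin at the centre of its underside, z up, x along its length.
- short_cradle: Charging cradle for the short pack: 88 x 56 mm inside, 96 x 64 mm outside. A shallow open tray of grey plastic fixed to the table, 12 mm high, walls 4 mm thick, floor 4 mm above the table, small black contact pad with two brass contacts in the middle. Origin at the centre of its underside, z up, x along its length.
- square_cradle: Charging cradle for the square pack: 76 x 76 mm inside, 84 x 84 mm outside. A shallow open tray of grey plastic fixed to the table, 12 mm high, walls 4 mm thick, floor 4 mm above the table, small black contact pad with two brass contacts in the middle. Origin at the centre of its underside, z up, x and y square to its sides.
- round_cradle: Charging cradle for the round pack: round, 76 mm across inside, 84 mm outside. A shallow open tray of grey plastic fixed to the table, 12 mm high, walls 4 mm thick, floor 4 mm above the table, small black contact pad with two brass contacts in the middle. Origin at the centre of its underside, z up.

How it is judged:
By the outcome, as a careful person would: the job done as asked, in the order asked, and still so for the second after the job is handed in, with the robot touching nothing.
It also fails if it takes over 109 s, if anything falls off the work surface, if the arm or the gripper's body presses on something with over 40 N, if the wrist force passes 120 N, or if a joint passes its speed limit or range.

## Robot

A 6-joint arm with a two-finger parallel gripper is mounted at the origin on the work surface. World frame = base frame: x ahead of the robot, y to its left, z up, the work surface at z = 0. Lengths are in m, angles in rad, forces in N, time in s.
With the tool pointing down it reaches from about 0.375 to 0.975 m from the base axis. Payload 3.8 kg.
Tool frame: the origin (TCP) lies at the very end of the fingers, on their centre line; the grasp point (between the pads) lies 19 mm behind it; z points along the fingers, y is the line along which they close (so a half turn about z gives the same grasp; the last joint's range is limited). The gripper opens to 85 mm and grips with 20 to 120 N. Pads are 22 mm wide; open, the fingers measure 114 mm over their backs; the gripper's body (76 mm by 85 mm) begins 54 mm behind the grasp point. The pads swing forward as they close: fully open they stand 13 mm farther back than shut.
Start: joints at [1.268, 0.264, 1.604, -0, 1.274, -0.037], TCP at [0.177, 0.651, 0.231] pointing down, gripper open.
Joint ranges: [-2.63, 2.63], [-0.94, 2.18], [0.31, 2.57], [-1.31, 4.45], [0, 2.66], [-2.55, 2.55]. Speed limits (rad/s): [2.57, 2.57, 3.14, 3.14, 3.14, 3.14].

## Interface

Orientations are given as a rotation vector (axis times angle).
In Python, from workcell import bot gives the robot as it stands. The module is installed in compiled form; this text tells all that it offers.
- The arm moves only by the shell command python3 -m jog 'ROWS' [OPENING] [FORCE]. ROWS is a JSON list of rows, 1 to 5 of them, each of 4 numbers: dx, dy, dz in m, then a turn about the tool's z in rad; each row shifts and turns the commanded pose from where the row before left it, along the tool's axes as they then stand; what a row does not reach is not made up. A row lasts 1/8 s, in which the tool goes at most 0.0625 m and 0.188 rad, less where a joint would pass 70% of its speed; a pose out of reach is approached as far as the arm can. OPENING is the opening from 0.0 (shut) to 1.0 (fully open), set as the command begins (- or left out keeps the last). The fingers move at their own pace and stop on an object; FORCE is the grip in N (left out, the last holds). Time passes only in rows, so rows that do not move let the fingers close. It prints the time, the measured TCP pose, the force, the opening and the grip force at its end. Input that does not fit is refused with a message, and nothing moves.
- bot.read_state(): the state, without advancing time (a new reading comes with each control period).
- bot.read_camera(name): name is "side" or "top"; returns the picture (420x560x3 uint8, red, green, blue); there is no depth.
- bot.camera_info(name): a dict with "intrinsics" (3x3 intrinsics, pixels), "extrinsics" (4x4, takes a point from camera to world coordinates). Camera axes: x right, y down, z forward; pixel columns grow to the right and rows downward; lengths in m; the calibration is good to about 2 mm. A picture is of the moment at which its call begins. camera_info takes no time and is no camera call.
- bot.finish_job(): hands the job in; it is judged then, once.
Trained networks look in the newest picture that a camera, given by its name, has taken for a name from the list of things; names that differ only in an ending like _2 or _b are one class to them, and where a whole thing is asked for, a point or a joint stands for the part that bears it (a point fixed in the world has none). Each returns a list of dicts, best first, with "conf" (0 to 1); they miss things now and then, are a little off and sometimes report something else, mostly with a low value. They report only what shows in the picture. A call takes as long as a camera call.
- bot.search_frame(camera, thing): "box" ([left, top, right, bottom] in pixels, round what is visible of it).
- bot.regions_of(camera, thing): "pixels" (420x560 bool, what is visible of it) and "box" ([left, top, right, bottom] in pixels, round what is visible of it).
- bot.spot_point(camera, thing): "pixel" ([row, column] in pixels: a listed point, or the origin of a listed thing).
The state is a dict: "time": time; "q": joint angles; "joint_vel": joint speeds; "joint_torque": joint torques, N m; "tool_pos": TCP position; "tcp_rot": TCP orientation; "wrist_force": force on the tool from outside, world axes, zero at the start; "torque": the same for the moment, N m; "width": opening from 0.0 (shut) to 1.0 (fully open); "grip_force": force on a finger pad.
Only numpy, scipy, OpenCV 4.12 (cv2) and the standard library are available. Lean on these libraries where they do the work, as an engineer would, in place of code of your own. Each camera call takes 0.05 s, during which the arm holds its last target. There are 200 camera calls.

## Working session

There is one attempt and no reset: what is moved stays moved. The work goes in short steps, Python scripts to look and compute and a shell command to move; the robot and the scene stay as the last step left them, time stands still between calls to the robot, and variables do not carry over. Pictures are saved under pics/ and viewed, at most 14 in all, crops included, and the job is handed in when it is done.

```bash
mkdir -p pics
python3 - <<'E'
from workcell import bot
import cv2,numpy as np
np.set_printoptions(precision=4,suppress=True)
for c in("top","side"):
    im=bot.read_camera(c);cv2.imwrite(f"pics/{c}0.png",im[:,:,::-1])
    i=bot.camera_info(c);print(c,i["intrinsics"],i["extrinsics"])
    for t in "long_pack short_pack square_pack round_pack bare_pack long_cradle short_cradle square_cradle round_cradle".split():
        print(t,[(np.round(d["box"]),round(d["conf"],2)) for d in bot.search_frame(c,t)[:3]])
s=bot.read_state();print(s)
E
```

```text
top [[485.5301   0.     286.6549]
 [  0.     485.5301 217.4432]
 [  0.       0.       1.    ]] [[-0.0237 -0.9956  0.0906  0.3725]
 [-0.9997  0.024   0.0024  0.0082]
 [-0.0046 -0.0906 -0.9959  1.3326]
 [ 0.      0.      0.      1.    ]]
long_pack [(array([340., 221., 365., 261.]), 0.79), (array([170., 167., 209., 206.]), 0.32)]
short_pack [(array([227., 226., 243., 251.]), 0.57)]
square_pack [(array([384., 253., 411., 273.]), 0.91)]
round_pack [(array([175., 260., 203., 281.]), 0.61)]
bare_pack [(array([128., 203., 151., 230.]), 0.59)]
long_cradle [(array([275., 216., 303., 265.]), 0.59)]
short_cradle [(array([435., 194., 471., 235.]), 0.9), (array([342., 223., 363., 260.]), 0.35)]
square_cradle [(array([170., 168., 210., 208.]), 0.9), (array([176., 259., 202., 280.]), 0.74)]
round_cradle [(array([377., 163., 407., 192.]), 0.8)]
side [[520.0758   0.     283.3617]
 [  0.     520.0758 211.9752]
 [  0.       0.       1.    ]] [[-0.9957 -0.0696  0.0616  0.4285]
 [-0.0892  0.5312 -0.8425  1.0392]
 [ 0.0259 -0.8444 -0.5352  0.6767]
 [ 0.      0.      0.      1.    ]]
long_pack [(array([296.
[... 241 characters left out ...]
229.]), 0.63)]
short_cradle [(array([278., 130., 317., 150.]), 0.76)]
square_cradle [(array([196., 270., 256., 311.]), 0.67)]
round_cradle [(array([242., 150., 273., 166.]), 0.72), (array([298., 163., 341., 192.]), 0.6)]
{'time': 1.0, 'q': array([ 1.2681,  0.2639,  1.604 , -0.    ,  1.2737, -0.0369]), 'joint_vel': array([ 0.0006, -0.0009,  0.0009,  0.0004, -0.0007, -0.0019]), 'joint_torque': array([  0.0015, -51.5082, -36.7741,  -0.    ,   0.0009,  -0.    ]), 'tool_pos': array([0.1773, 0.6513, 0.2313]), 'tcp_rot': array([ 0.4163,  3.1139, -0.    ]), 'wrist_force': array([-0.1958, -0.0471,  0.3069]), 'torque': array([ 0.0177, -0.0038,  0.0094]), 'grip_force': 0.0, 'width': 0.9953122737389564}
```

Run:
```python
import cv2
im=cv2.imread("pics/top0.png")[150:300,110:490];cv2.imwrite("pics/top0c.png",cv2.resize(im,None,fx=2.1,fy=2.1,interpolation=cv2.INTER_CUBIC))
```

```text
(no output)
```

View pics/top0c.png

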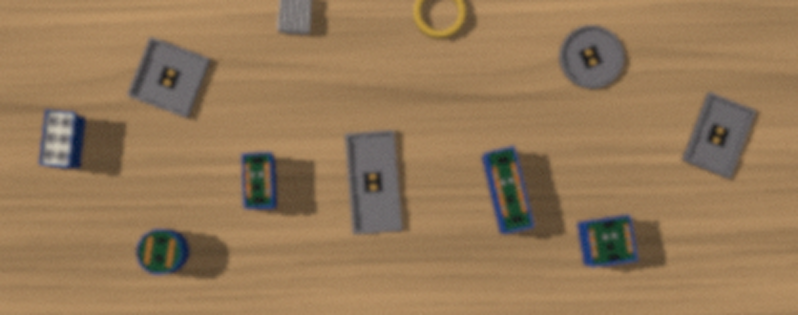

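View pics/side0.png

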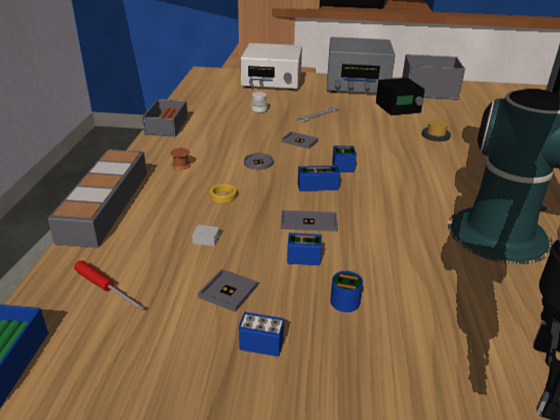

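```bash
cat > fit.py <<'E'
from workcell import bot
import cv2,numpy as np
from scipy.optimize import minimize
SZ=dict(long_pack=(105,38,55),short_pack=(70,38,55),square_pack=(58,58,55),round_pack=(58,0,55),bare_pack=(70,38,55),
 long_cradle=(131,64,12),short_cradle=(96,64,12),square_cradle=(84,84,12),round_cradle=(84,0,12))
S=8
def proj(i,P):
    R=np.linalg.inv(i["extrinsics"]);p=P@R[:3,:3].T+R[:3,3];p=p@i["intrinsics"].T;return p[:,:2]/p[:,2:]
def ray(i,px,z):
    E=i["extrinsics"];d=E[:3,:3]@np.linalg.inv(i["intrinsics"])@[px[0],px[1],1];o=E[:3,3];return (o+d*(z-o[2])/d[2])[:2]
def pts(n,x,y,a,z0=0):
    l,w,h=np.array(SZ[n])/1000
    if w: b=np.array([[l,w],[-l,w],[-l,-w],[l,-w]])/2
    else: t=np.linspace(0,2*np.pi,40);b=np.c_[np.cos(t),np.sin(t)]*l/2
    c,s=np.cos(a),np.sin(a);b=b@np.array([[c,s],[-s,c]])+[x,y]
    return np.vstack([np.c_[b,np.full(len(b),z)] for z in(z0,z0+h)])
def fit(n,cams=("top","side"),z0=0,near=None,info=None):
    obs=[];x0=None
    for c in cams:
        i=bot.camera_info(c);bot.read_camera(c);r=bot.regions_of(c,n)
        if near is not None: r=[d for d in r if np.hypot(*(ray(i,np.array(d["box"]).reshape(2,2).mean(0),z0+SZ[n][2]/2000)-near))<.05]
        if not r or r[0]["conf"]<.3: print(n,c,"missed");continue
        m=r[0]["pixels"].astype(np.uint8);b=np.array(r[0]["box"]);
        u0,v0=np.floor(b[:2]).astype(int)-8;u1,v1=np.ceil(b[2:]).astype(int)+8
        M=cv2.resize(m[v0:v1,u0:u1],None,fx=S,fy=S,interpolation=cv2.INTER_NEAREST)
        obs.append((i,M,u0,v0,c))
        if x0 is None:x0=ray(i,b.reshape(2,2).mean(0),z0+SZ[n][2]/2000)
    def ious(p):
        o=[]
        for i,M,u0,v0,c in obs:
            q=((proj(i,pts(n,*p,z0))-[u0,v0]+.5)*S*16).astype(np.int32)
            R=np.zeros_like(M);cv2.fillConvexPoly(R,cv2.convexHull(q),1,shift=4)
            o.append((R&M).sum()/max(1,(R|M).sum()))
        return o
    best=None
    for a in ([0] if not SZ[n][1] else np.arange(0,np.pi if SZ[n][0]!=SZ[n][1] else np.pi/2,np.pi/12)):
        f=minimize(lambda p:-np.mean(ious([p[0],p[1],p[2] if SZ[n][1] else 0])),[*x0,a],method="Nelder-Mead",options=dict(initial_simplex=np.array([[*x0,a],[x0[0]+.01,x0[1],a],[x0[0],x0[1]+.01,a],[*x0,a+.2]]),xatol=1e-4,fatol=1e-4))
        if best is None or f.fun<best.fun:best=f
    print(n,np.round(best.x,4),"iou",np.round(ious(best.x),3),"r",round(float(np.hypot(*best.x[:2])),3),[o[4] for o in obs],flush=True);return best.x
E
python3 - <<'E'
from fit import *
for n in SZ: fit(n)
for n in SZ: fit(n,("top",))
for n in SZ: fit(n,("side",))
print(bot.read_state()["time"])
E
```

```text
long_pack [ 0.4266 -0.1599  3.3305] iou [0.949 0.914] r 0.456 ['top', 'side']
short_pack [0.4469 0.1558 0.0296] iou [0.917 0.91 ] r 0.473 ['top', 'side']
square_pack [ 0.3593 -0.2873  0.0962] iou [0.831 0.888] r 0.46 ['top', 'side']
round_pack [0.3599 0.2784 0.0744] iou [0.92  0.938] r 0.455 ['top', 'side']
bare_pack [0.504  0.409  3.0356] iou [0.944 0.   ] r 0.649 ['top', 'side']
long_cradle side missed
long_cradle [0.4421 0.0111 3.1835] iou [0.953] r 0.442 ['top']
short_cradle [ 0.4921 -0.4412  2.7276] iou [0.96  0.884] r 0.661 ['top', 'side']
square_cradle [0.5867 0.2759 1.1868] iou [0.946 0.94 ] r 0.648 ['top', 'side']
round_cradle [ 0.5993 -0.2782 -0.0718] iou [0.95  0.837] r 0.661 ['top', 'side']
long_pack [ 0.4259 -0.159   0.2036] iou [0.949] r 0.455 ['top']
short_pack [0.4447 0.157  0.0383] iou [0.953] r 0.472 ['top']
square_pack [ 0.3572 -0.2838  1.6174] iou [0.865] r 0.456 ['top']
round_pack [0.3585 0.2802 0.0811] iou [0.955] r 0.455 ['top']
bare_pack [0.4659 0.0139 0.4957] iou [0.354] r 0.466 ['top']
long_cradle [0.442  0.012  0.0562] iou [0.961] r 0.442 ['top']
short_crad
[... 444 characters left out ...]
]
bare_pack [ 0.5068  0.4067 -0.035 ] iou [0.935] r 0.65 ['side']
long_cradle [0.4433 0.0085 3.1997] iou [0.947] r 0.443 ['side']
short_cradle [ 0.4951 -0.4448 -0.3992] iou [0.939] r 0.666 ['side']
square_cradle side missedTraceback (most recent call last):
  File "<stdin>", line 4, in <module>
  File "fit.py", line 37, in fit
    f=minimize(lambda p:-np.mean(ious([p[0],p[1],p[2] if SZ[n][1] else 0])),[*x0,a],method="Nelder-Mead",options=dict(initial_simplex=np.array([[*x0,a],[x0[0]+.01,x0[1],a],[x0[0],x0[1]+.01,a],[*x0,a+.2]]),xatol=1e-4,fatol=1e-4))
                                                                            ^^^^^^^
TypeError: Value after * must be an iterable, not NoneType
```

```bash
cat > to.py <<'E'
import sys,numpy as np
from workcell import bot
from scipy.spatial.transform import Rotation as R
s=bot.read_state();M=R.from_rotvec(s["tcp_rot"]).as_matrix()
x,y,z,th=map(float,sys.argv[1:5])
t=np.deg2rad(th);c,n=np.cos(t),np.sin(t);T=np.array([[c,n,0],[n,-c,0],[0,0,-1]])
d=np.array([x,y,z])-s["tool_pos"];cur=np.degrees(np.arctan2(M[1,0],M[0,0]))
turn=-((th-cur+180)%360-180)
print("pos",s["tool_pos"].round(4),"th",cur.round(1),"turn",np.deg2rad(turn).round(4),"now-axes",(M.T@d).round(4),"after-turn",(T.T@d).round(4),"q6",s["q"][5].round(2),"w",round(s["width"],3),"F",s["grip_force"],s["wrist_force"].round(1),"t",s["time"])
E
python3 -m jog '[[0,0,0,-0.135],[0,0,0,-0.13],[-0.023,-0.046,0.014,0],[-0.023,-0.046,0.014,0],[-0.023,-0.046,0.014,0]]' 1.0 60
python3 -m jog '[[-0.023,-0.046,0.014,0],[-0.023,-0.046,0.014,0],[-0.023,-0.046,0.014,0],[-0.023,-0.046,0.014,0],[-0.022,-0.048,0.014,0]]'
python3 -m jog '[[0,0,0,0]]'
python3 to.py 0.360 0.279 0.022 180
```

```text
time: 5.12
tool_pos: [0.2467, 0.512, 0.189]
tcp_rot: [0.0, 3.141, 0.0]
wrist_force: [0.7, 0.4, -0.1]
width: 1.005
grip_force: 0.0
time: 5.75
tool_pos: [0.3608, 0.2799, 0.1193]
tcp_rot: [0.001, 3.14, 0.001]
wrist_force: [0.8, 0.5, -0.3]
width: 0.997
grip_force: 0.0
time: 5.88
tool_pos: [0.3601, 0.2779, 0.1181]
tcp_rot: [-0.009, -3.14, 0.003]
wrist_force: [0.7, 0.9, -1.3]
width: 1.006
grip_force: 0.0
pos [0.3601 0.2779 0.1181] th 179.7 turn -0.0058 now-axes [-0.0001  0.0013  0.0961] after-turn [0.0001 0.0011 0.0961] q6 -0.96 w 1.006 F 0.0 [ 0.7  0.9 -1.3] t 5.875
```

```bash
python3 -m jog '[[0,0.001,0.03,0],[0,0,0.03,0],[0,0,0.02,0],[0,0,0.016,0],[0,0,0,0]]'
python3 -m jog '[[0,0,0,0],[0,0,0,0],[0,0,0,0],[0,0,0,0],[0,0,0,0]]' 0.0 60
python3 -m jog '[[0,0,0,0],[0,0,0,0],[0,0,-0.01,0],[0,0,-0.02,0],[0,0,0,0]]'
python3 - <<'E'
from workcell import bot;import cv2
im=bot.read_camera("side");cv2.imwrite("pics/s1.png",cv2.resize(im[200:360,180:480,::-1],None,fx=2,fy=2))
E
python3 to.py 0.599 -0.279 0.11 180
```

```text
time: 6.5
tool_pos: [0.3591, 0.2822, 0.0224]
tcp_rot: [-0.0, -3.14, 0.002]
wrist_force: [0.5, 0.1, -0.0]
width: 0.997
grip_force: 0.0
time: 7.12
tool_pos: [0.3611, 0.2829, 0.0247]
tcp_rot: [0.001, 3.139, 0.002]
wrist_force: [-0.4, -0.2, 5.7]
width: 0.658
grip_force: 65.1
time: 7.75
tool_pos: [0.3611, 0.2829, 0.0547]
tcp_rot: [0.002, 3.139, 0.003]
wrist_force: [0.6, 0.2, -2.7]
width: 0.663
grip_force: 64.8
pos [0.3604 0.2824 0.0538] th 179.9 turn -0.0009 now-axes [-0.2392 -0.5611 -0.0565] after-turn [-0.2386 -0.5614 -0.0562] q6 -0.96 w 0.659 F 64.80768872141198 [-0.3 -0.4 -4. ] t 7.8
```

View pics/s1.png

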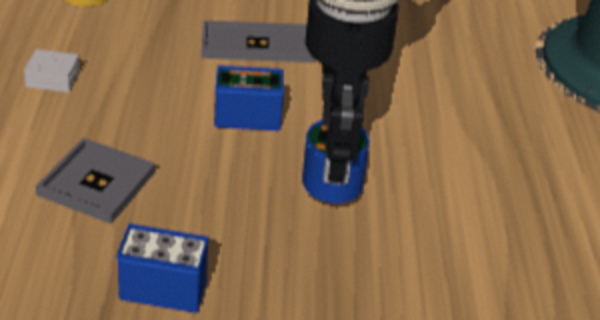

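```bash
python3 -m jog '[[0,0,-0.03,0],[-0.02,-0.04,-0.03,0],[-0.02,-0.046,0,0],[-0.02,-0.047,0,0],[-0.02,-0.047,0,0]]'
python3 -m jog '[[-0.02,-0.047,0,0],[-0.02,-0.047,0,0],[-0.02,-0.047,0,0],[-0.02,-0.047,0,0],[-0.02,-0.047,0,0]]'
python3 -m jog '[[-0.02,-0.047,0,0],[-0.02,-0.047,0,0],[-0.018,-0.046,0,0],[0,-0.012,0,0],[0,0,0,0]]'
python3 to.py 0.599 -0.279 0.028 180
```

```text
time: 8.43
tool_pos: [0.4395, 0.1005, 0.1124]
tcp_rot: [-0.001, -3.14, 0.0]
wrist_force: [1.3, 0.3, -3.0]
width: 0.658
grip_force: 65.8
time: 9.05
tool_pos: [0.5391, -0.1344, 0.1118]
tcp_rot: [-0.002, -3.14, -0.001]
wrist_force: [0.2, 0.4, -4.1]
width: 0.653
grip_force: 65.8
time: 9.68
tool_pos: [0.5963, -0.2852, 0.1116]
tcp_rot: [-0.004, -3.139, -0.003]
wrist_force: [0.1, 0.9, -3.6]
width: 0.657
grip_force: 66.0
pos [ 0.5963 -0.2852  0.1116] th 179.9 turn -0.0024 now-axes [-0.0029  0.0061  0.0836] after-turn [-0.0027  0.0062  0.0836] q6 -2.05 w 0.657 F 65.96220201405231 [ 0.1  0.9 -3.6] t 9.675
```

```bash
python3 -m jog '[[-0.003,0.006,0.02,0],[0,0,0.025,0],[0,0,0.02,0],[0,0,0.012,0],[0,0,0,0]]'
python3 -m jog '[[0,0,0,0]]'
python3 -m jog '[[0,0,0.002,0]]'
python3 to.py 0.599 -0.279 0.026 180
python3 -m jog '[[0,0,0.002,0],[0,0,0,0]]'
python3 to.py 0.599 -0.279 0.026 180
python3 - <<'E'
from workcell import bot;import cv2
im=bot.read_camera("side");cv2.imwrite("pics/s2.png",cv2.resize(im[110:230,180:380,::-1],None,fx=3,fy=3))
E
```

```text
time: 10.3
tool_pos: [0.5995, -0.278, 0.0346]
tcp_rot: [-0.0, -3.139, -0.002]
wrist_force: [-0.8, 0.3, -3.9]
width: 0.655
grip_force: 65.9
time: 10.42
tool_pos: [0.6013, -0.2793, 0.0371]
tcp_rot: [0.001, 3.14, -0.001]
wrist_force: [0.3, -0.4, -4.1]
width: 0.659
grip_force: 65.9
time: 10.55
tool_pos: [0.6018, -0.2797, 0.0358]
tcp_rot: [0.001, 3.139, -0.002]
wrist_force: [1.1, -0.0, -3.4]
width: 0.657
grip_force: 65.9
pos [ 0.6018 -0.2797  0.0358] th 179.9 turn -0.0009 now-axes [0.0028 0.0007 0.0098] after-turn [0.0028 0.0007 0.0098] q6 -2.04 w 0.657 F 65.93715990748024 [ 1.1 -0.  -3.4] t 10.55
time: 10.8
tool_pos: [0.6005, -0.2791, 0.0323]
tcp_rot: [0.002, 3.142, 0.0]
wrist_force: [0.7, -0.1, -4.0]
width: 0.657
grip_force: 65.9
pos [ 0.6005 -0.2791  0.0323] th 179.9 turn -0.001 now-axes [0.0015 0.0001 0.0063] after-turn [0.0015 0.0001 0.0063] q6 -2.04 w 0.657 F 65.93854615290184 [ 0.7 -0.1 -4. ] t 10.8
```

View pics/s2.png

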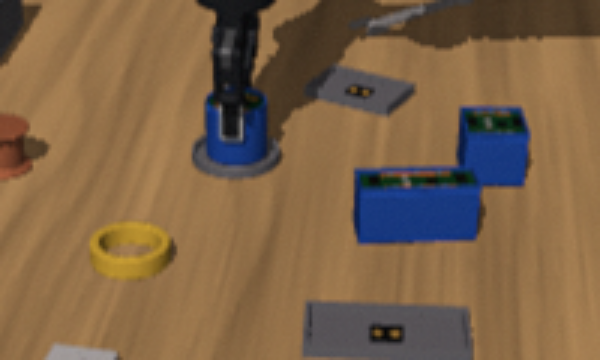

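```bash
python3 -m jog '[[0,0,0.002,0],[0,0,0,0]]'
python3 -m jog '[[0,0,0.0015,0],[0,0,0,0]]'
python3 -m jog '[[0,0,0.001,0],[0,0,0,0]]'
python3 -m jog '[[0,0,0.001,0],[0,0,0,0]]'
```

```text
time: 11.1
tool_pos: [0.6003, -0.279, 0.03]
tcp_rot: [-0.001, -3.141, -0.0]
wrist_force: [0.1, -0.2, -3.7]
width: 0.657
grip_force: 65.9
time: 11.35
tool_pos: [0.6007, -0.2791, 0.0288]
tcp_rot: [0.001, 3.141, -0.0]
wrist_force: [0.8, -0.2, -3.4]
width: 0.66
grip_force: 66.0
time: 11.6
tool_pos: [0.6007, -0.2791, 0.0288]
tcp_rot: [0.001, 3.141, -0.0]
wrist_force: [-3.5, 0.7, 5.0]
width: 0.655
grip_force: 66.8
time: 11.85
tool_pos: [0.6007, -0.2791, 0.0287]
tcp_rot: [0.001, 3.141, -0.0]
wrist_force: [-5.2, 2.4, 11.0]
width: 0.663
grip_force: 67.5
```

```bash
python3 -m jog '[[0,0,0,0],[0,0,0,0],[0,0,0,0],[0,0,0,0],[0,0,0,0]]' 1.0
python3 -m jog '[[0,0,-0.01,0],[0,0,-0.02,0],[0,0,-0.03,0],[0,0,-0.03,0],[0,0,0,-0.08]]'
python3 to.py 0.3595 -0.287 0.11 184.6
```

```text
time: 12.48
tool_pos: [0.6006, -0.279, 0.0266]
tcp_rot: [-0.001, -3.142, -0.0]
wrist_force: [0.3, 0.1, 0.6]
width: 0.999
grip_force: 0.0
time: 13.1
tool_pos: [0.6037, -0.2806, 0.123]
tcp_rot: [-0.127, 3.131, -0.007]
wrist_force: [-0.3, -1.0, -0.1]
width: 1.005
grip_force: 0.0
pos [ 0.6037 -0.2806  0.123 ] th -175.3 turn 0.0009 now-axes [0.244  0.0135 0.011 ] after-turn [0.2439 0.0132 0.013 ] q6 -2.12 w 1.005 F 0.0 [-0.3 -1.  -0.1] t 13.1
```

```bash
python3 -m jog '[[0.048,0.0025,0,0],[0.048,0.0025,0,0],[0.048,0.0025,0,0],[0.048,0.0025,0,0],[0.048,0.0025,0,0]]'
python3 -m jog '[[0,0,0,0],[0,0,0,0]]'
python3 to.py 0.3595 -0.287 0.022 184.6
python3 - <<'E'
from fit import *
fit("round_pack",z0=.004); fit("square_pack",("side",))
im=bot.read_camera("top");cv2.imwrite("pics/t3.png",cv2.resize(im[150:290,330:490,::-1],None,fx=4,fy=4))
E
```

```text
time: 13.72
tool_pos: [0.3596, -0.2861, 0.1187]
tcp_rot: [-0.125, 3.137, -0.004]
wrist_force: [-1.1, -1.2, 0.4]
width: 1.002
grip_force: 0.0
time: 13.98
tool_pos: [0.3615, -0.2865, 0.1185]
tcp_rot: [-0.123, 3.136, -0.004]
wrist_force: [1.3, 0.9, -0.3]
width: 1.002
grip_force: 0.0
pos [ 0.3615 -0.2865  0.1185] th -175.5 turn -0.0018 now-axes [ 0.0023 -0.0001  0.0965] after-turn [ 0.002  -0.0003  0.0965] q6 -2.37 w 1.002 F 0.0 [ 1.3  0.9 -0.3] t 13.975
round_pack [ 0.6003 -0.2789  0.0073] iou [0.953 0.902] r 0.662 ['top', 'side']
square_pack [ 0.3612 -0.288   0.1226] iou [0.888] r 0.462 ['side']
```

View pics/t3.png

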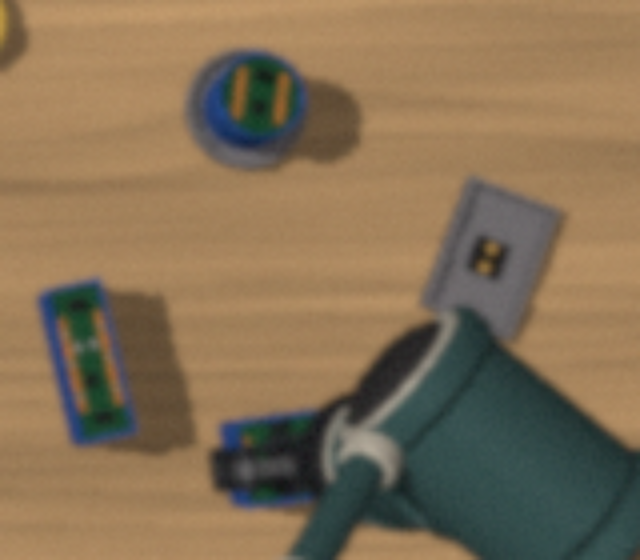

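```bash
python3 -m jog '[[0.0015,0,0.03,0],[0,0,0.03,0],[0,0,0.02,0],[0,0,0.014,0],[0,0,0,0]]'
python3 -m jog '[[0,0,0,0],[0,0,0,0],[0,0,0,0],[0,0,0,0],[0,0,0,0]]' 0.0 70
python3 -m jog '[[0,0,0,0],[0,0,0,0]]'
python3 to.py 0.5865 0.2765 0.11 157.5
python3 -m jog '[[0,0,-0.01,0],[0,0,-0.02,0],[0,0,-0.03,0],[0,0,-0.03,0],[0,0,0,0]]'
python3 to.py 0.5865 0.2765 0.11 157.5
```

```text
time: 14.95
tool_pos: [0.3582, -0.285, 0.0217]
tcp_rot: [0.125, -3.137, -0.003]
wrist_force: [0.0, 0.3, -0.6]
width: 0.999
grip_force: 0.0
time: 15.58
tool_pos: [0.36, -0.2867, 0.0241]
tcp_rot: [-0.124, 3.137, -0.003]
wrist_force: [-0.6, 1.0, 5.3]
width: 0.67
grip_force: 76.0
time: 15.82
tool_pos: [0.36, -0.2867, 0.0241]
tcp_rot: [-0.124, 3.137, -0.003]
wrist_force: [0.7, 0.7, 6.3]
width: 0.663
grip_force: 76.0
pos [ 0.36   -0.2867  0.0241] th -175.5 turn 0.4718 now-axes [-0.2705  0.5433 -0.0864] after-turn [ 0.0062  0.607  -0.0859] q6 -2.38 w 0.663 F 76.00090652704239 [0.7 0.7 6.3] t 15.825
time: 16.45
tool_pos: [0.3602, -0.287, 0.1151]
tcp_rot: [-0.124, 3.135, -0.006]
wrist_force: [-0.3, -0.0, -3.8]
width: 0.666
grip_force: 75.3
pos [ 0.3602 -0.287   0.1151] th -175.5 turn 0.4719 now-axes [-0.2702  0.5438  0.0039] after-turn [0.0066 0.6072 0.0051] q6 -2.38 w 0.666 F 75.33813178539276 [-0.3 -0.  -3.8] t 16.45
```

```bash
python3 -m jog '[[0,0,0,0.157],[0,0,0,0.157],[0,0,0,0.157],[0,0.04,0,0],[0,0.05,0,0]]'
python3 -m jog '[[0,0.05,0,0],[0,0.05,0,0],[0,0.05,0,0],[0,0.05,0,0],[0,0.05,0,0]]'
python3 -m jog '[[0.006,0.05,0,0],[0,0.05,0,0],[0,0.05,0,0],[0,0.05,0,0],[0,0.05,0,0]]'
python3 -m jog '[[0,0.015,0,0],[0,0,0,0],[0,0,0,0]]'
python3 to.py 0.5865 0.2765 0.030 157.5
```

```text
time: 17.08
tool_pos: [0.392, -0.2015, 0.1109]
tcp_rot: [-0.615, -3.078, -0.001]
wrist_force: [0.4, 0.3, -3.5]
width: 0.667
grip_force: 75.6
time: 17.7
tool_pos: [0.4874, 0.0301, 0.1107]
tcp_rot: [-0.61, -3.079, 0.001]
wrist_force: [1.0, 0.7, -2.9]
width: 0.664
grip_force: 75.6
time: 18.32
tool_pos: [0.5775, 0.2628, 0.11]
tcp_rot: [-0.61, -3.079, 0.004]
wrist_force: [0.9, -0.9, -3.1]
width: 0.667
grip_force: 75.6
time: 18.7
tool_pos: [0.583, 0.2741, 0.1114]
tcp_rot: [-0.612, -3.079, 0.003]
wrist_force: [0.8, -0.3, -3.3]
width: 0.669
grip_force: 75.9
pos [0.583  0.2741 0.1114] th 157.5 turn 0.0003 now-axes [-0.0025  0.0037  0.0814] after-turn [-0.0023  0.0035  0.0814] q6 -0.78 w 0.669 F 75.86400479078293 [ 0.8 -0.3 -3.3] t 18.7
```

```bash
python3 -m jog '[[-0.0025,0.0035,0.02,0],[0,0,0.025,0],[0,0,0.02,0],[0,0,0.012,0],[0,0,0,0]]'
python3 -m jog '[[0,0,0.0015,0],[0,0,0,0]]'
python3 to.py 0.5865 0.2765 0.028 157.5
python3 - <<'E'
from workcell import bot;import cv2,numpy as np
a=bot.read_camera("side")[215:335,150:350,::-1]
b=bot.read_camera("top")[130:250,100:300,::-1]
cv2.imwrite("pics/s4.png",cv2.resize(np.hstack([a,b]),None,fx=2,fy=2))
E
```

```text
time: 19.32
tool_pos: [0.5869, 0.2773, 0.0341]
tcp_rot: [-0.612, -3.079, 0.003]
wrist_force: [0.8, -0.4, -2.9]
width: 0.665
grip_force: 76.1
time: 19.58
tool_pos: [0.5888, 0.2784, 0.0353]
tcp_rot: [0.611, 3.08, 0.002]
wrist_force: [-0.2, -0.3, -3.2]
width: 0.666
grip_force: 76.1
pos [0.5888 0.2784 0.0353] th 157.6 turn 0.001 now-axes [ 0.0014 -0.0026  0.0073] after-turn [ 0.0013 -0.0026  0.0073] q6 -0.78 w 0.666 F 76.0605999827385 [-0.2 -0.3 -3.2] t 19.575
```

View pics/s4.png

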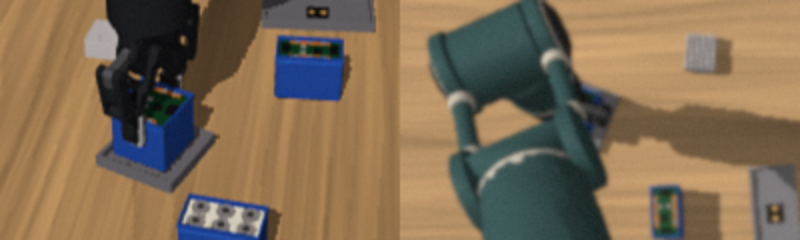

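```bash
python3 -m jog '[[0,0,0.0035,0],[0,0,0,0]]'
python3 -m jog '[[0,0,0.0015,0],[0,0,0,0]]'
python3 -m jog '[[0,0,0.001,0],[0,0,0,0]]'
```

```text
time: 19.92
tool_pos: [0.5877, 0.2779, 0.0305]
tcp_rot: [-0.611, -3.081, 0.0]
wrist_force: [0.9, -0.5, -2.8]
width: 0.663
grip_force: 76.1
time: 20.18
tool_pos: [0.5878, 0.278, 0.0291]
tcp_rot: [-0.611, -3.081, 0.0]
wrist_force: [-0.6, -0.0, -2.6]
width: 0.667
grip_force: 76.1
time: 20.42
tool_pos: [0.588, 0.2781, 0.0283]
tcp_rot: [0.612, 3.081, 0.0]
wrist_force: [-0.4, -0.7, -3.4]
width: 0.668
grip_force: 76.1
```

```bash
python3 -m jog '[[0,0,0.001,0],[0,0,0,0]]'
python3 -m jog '[[0,0,0.0007,0],[0,0,0,0]]'
```

```text
time: 20.68
tool_pos: [0.5881, 0.2781, 0.0282]
tcp_rot: [0.611, 3.081, 0.0]
wrist_force: [-3.5, -1.2, 4.8]
width: 0.669
grip_force: 76.7
time: 20.92
tool_pos: [0.5881, 0.2781, 0.0281]
tcp_rot: [0.611, 3.081, -0.0]
wrist_force: [-4.3, -1.4, 8.8]
width: 0.668
grip_force: 77.4
```

```bash
python3 -m jog '[[0,0,0,0],[0,0,0,0],[0,0,0,0],[0,0,0,0],[0,0,0,0]]' 1.0
python3 -m jog '[[0,0,-0.01,0],[0,0,-0.02,0],[0,0,-0.03,0],[0,0,-0.03,0],[0,0,0,-0.142]]'
python3 -m jog '[[0,0,0,-0.142],[0,0,0,-0.142],[0,0,0,0],[0,0,0,0]]'
python3 to.py 0.4465 0.1555 0.11 182
```

```text
time: 21.55
tool_pos: [0.588, 0.278, 0.0265]
tcp_rot: [-0.611, -3.081, 0.0]
wrist_force: [-0.2, -0.0, 0.9]
width: 1.002
grip_force: 0.0
time: 22.18
tool_pos: [0.5912, 0.2794, 0.1228]
tcp_rot: [0.385, 3.11, 0.007]
wrist_force: [0.6, -0.1, -0.7]
width: 1.0
grip_force: 0.0
time: 22.68
tool_pos: [0.5883, 0.2782, 0.1176]
tcp_rot: [-0.05, 3.14, 0.001]
wrist_force: [0.3, -0.7, 0.2]
width: 1.003
grip_force: 0.0
pos [0.5883 0.2782 0.1176] th -178.2 turn -0.003 now-axes [ 0.1457 -0.1181  0.0074] after-turn [ 0.146  -0.1177  0.0076] q6 -1.2 w 1.003 F 0.0 [ 0.3 -0.7  0.2] t 22.675
```

```bash
python3 -m jog '[[0.036,-0.029,0,0],[0.036,-0.029,0,0],[0.036,-0.03,0,0],[0.036,-0.03,0,0],[0.001,0,0,0]]'
python3 -m jog '[[0,0,0,0],[0,0,0,0]]'
python3 to.py 0.4465 0.1555 0.022 182
python3 - <<'E'
from fit import *
fit("square_pack",z0=.004,near=(.5865,.2765)); fit("short_pack",near=(.4465,.1555))
a=bot.read_camera("side")[200:320,150:350,::-1]
b=bot.read_camera("top")[150:270,100:300,::-1]
cv2.imwrite("pics/s5.png",cv2.resize(np.hstack([a,b]),None,fx=2,fy=2))
E
```

```text
time: 23.3
tool_pos: [0.4441, 0.1534, 0.116]
tcp_rot: [0.049, -3.139, 0.001]
wrist_force: [0.4, 0.3, 0.9]
width: 1.001
grip_force: 0.0
time: 23.55
tool_pos: [0.4486, 0.1559, 0.1173]
tcp_rot: [-0.054, 3.139, 0.001]
wrist_force: [1.1, 0.4, 0.4]
width: 0.993
grip_force: 0.0
pos [0.4486 0.1559 0.1173] th -178.0 turn -0.0007 now-axes [ 0.0023 -0.0004  0.0953] after-turn [ 0.0021 -0.0004  0.0953] q6 -1.32 w 0.993 F 0.0 [1.1 0.4 0.4] t 23.55
square_pack [0.5872 0.2791 1.2315] iou [0.896 0.892] r 0.65 ['top', 'side']
short_pack [0.4463 0.1537 0.0167] iou [0.191 0.952] r 0.472 ['top', 'side']
```

View pics/s5.png

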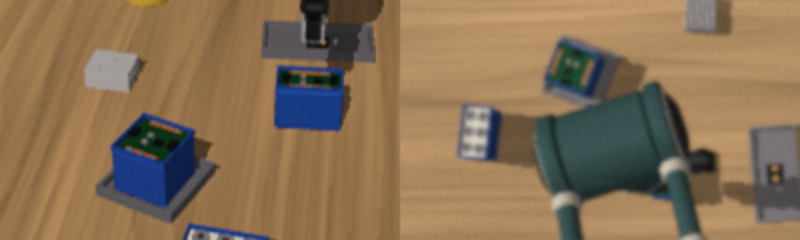

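Square pack sits in its cradle (side view at about crop 153,160). Now the short pack.

```bash
python3 -m jog '[[0.0015,0,0.03,0],[0,0,0.03,0],[0,0,0.02,0],[0,0,0.014,0],[0,0,0,0]]'
python3 -m jog '[[0,0,0,0],[0,0,0,0],[0,0,0,0],[0,0,0,0],[0,0,0,0]]' 0.0 60
python3 -m jog '[[0,0,0,0],[0,0,0,0],[0,0,0,0]]'
python3 -m jog '[[0,0,-0.01,0],[0,0,-0.02,0],[0,0,-0.03,0],[0,0,-0.03,0],[0,0,0,0]]'
python3 to.py 0.493 -0.442 0.11 156.5
```

```text
time: 24.68
tool_pos: [0.4447, 0.1548, 0.0216]
tcp_rot: [0.054, -3.139, 0.001]
wrist_force: [0.3, 1.0, -0.4]
width: 1.0
grip_force: 0.0
time: 25.3
tool_pos: [0.4467, 0.1554, 0.0236]
tcp_rot: [-0.054, 3.139, 0.001]
wrist_force: [-0.3, 0.2, 6.3]
width: 0.437
grip_force: 61.3
time: 25.68
tool_pos: [0.4466, 0.1554, 0.0236]
tcp_rot: [-0.054, 3.139, 0.001]
wrist_force: [-0.0, 0.5, 6.0]
width: 0.433
grip_force: 61.3
time: 26.3
tool_pos: [0.4474, 0.1556, 0.1149]
tcp_rot: [-0.054, 3.136, 0.002]
wrist_force: [-0.2, 0.1, -2.3]
width: 0.436
grip_force: 60.5
pos [0.4474 0.1556 0.1149] th -178.0 turn 0.4444 now-axes [-0.0251 -0.5989  0.0043] after-turn [-0.2801 -0.5299  0.0049] q6 -1.32 w 0.436 F 60.530076920986176 [-0.2  0.1 -2.3] t 26.3
```

```bash
python3 -m jog '[[-0.002,-0.04,0,0],[-0.002,-0.05,0,0],[-0.002,-0.05,0,0],[-0.002,-0.05,0,0],[-0.002,-0.05,0,0]]'
python3 -m jog '[[-0.002,-0.05,0,0],[-0.002,-0.05,0,0],[-0.002,-0.05,0,0],[-0.002,-0.05,0,0],[-0.002,-0.05,0,0]]'
python3 -m jog '[[-0.003,-0.05,0,0],[-0.002,-0.05,0,0],[0,0,0,0.148],[0,0,0,0.148],[0,0,0,0.148]]'
python3 -m jog '[[0,0,0,0],[0,0,0,0]]'
python3 to.py 0.493 -0.442 0.03 156.5
```

```text
time: 26.92
tool_pos: [0.4622, -0.0856, 0.1107]
tcp_rot: [0.054, -3.138, -0.001]
wrist_force: [-0.6, 0.0, -1.5]
width: 0.433
grip_force: 60.9
time: 27.55
tool_pos: [0.4809, -0.3346, 0.1101]
tcp_rot: [0.053, -3.138, -0.004]
wrist_force: [1.3, 1.2, -2.3]
width: 0.433
grip_force: 60.9
time: 28.18
tool_pos: [0.4893, -0.4328, 0.1095]
tcp_rot: [-0.647, -3.07, -0.004]
wrist_force: [-0.1, 0.7, -2.4]
width: 0.434
grip_force: 61.2
time: 28.42
tool_pos: [0.4901, -0.4331, 0.1111]
tcp_rot: [-0.635, -3.075, -0.002]
wrist_force: [0.7, -0.1, -1.8]
width: 0.433
grip_force: 61.2
pos [ 0.4901 -0.4331  0.1111] th 156.7 turn 0.0028 now-axes [-0.0064 -0.0071  0.0811] after-turn [-0.0062 -0.007   0.0811] q6 -1.93 w 0.433 F 61.19443595409393 [ 0.7 -0.1 -1.8] t 28.425
```

```bash
python3 -m jog '[[-0.006,-0.007,0.02,0],[0,0,0.025,0],[0,0,0.02,0],[0,0,0.012,0],[0,0,0,0]]'
python3 -m jog '[[0,0,0.0015,0],[0,0,0,0]]'
python3 to.py 0.493 -0.442 0.0276 156.5
python3 - <<'E'
from workcell import bot;import cv2,numpy as np
a=bot.read_camera("side")[85:205,200:400,::-1]
b=bot.read_camera("top")[150:270,350:550,::-1]
cv2.imwrite("pics/s6.png",cv2.resize(np.hstack([a,b]),None,fx=2,fy=2))
E
```

```text
time: 29.05
tool_pos: [0.4926, -0.4417, 0.0338]
tcp_rot: [-0.638, -3.073, -0.002]
wrist_force: [0.1, -0.5, -2.3]
width: 0.435
grip_force: 61.2
time: 29.3
tool_pos: [0.4941, -0.4431, 0.0352]
tcp_rot: [0.639, 3.074, -0.002]
wrist_force: [0.0, -0.0, -2.7]
width: 0.436
grip_force: 61.2
pos [ 0.4941 -0.4431  0.0352] th 156.5 turn 0.0004 now-axes [0.0015 0.0006 0.0076] after-turn [0.0015 0.0006 0.0076] q6 -1.93 w 0.436 F 61.244122087955475 [ 0.  -0.  -2.7] t 29.3
```

View pics/s6.png

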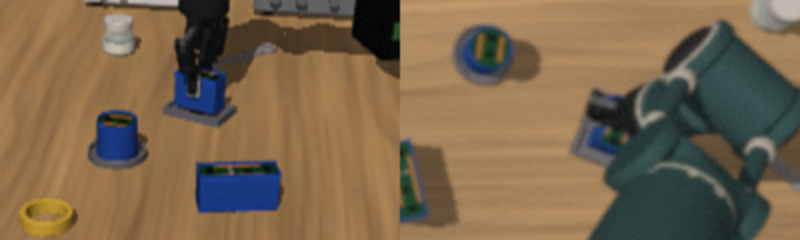

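Pack held inside the short cradle's outline, aligned (side crop about 200,95). Lowering to contact.

```bash
python3 -m jog '[[0,0,0.0045,0],[0,0,0,0]]'
python3 -m jog '[[0,0,0.0015,0],[0,0,0,0]]'
python3 -m jog '[[0,0,0.001,0],[0,0,0,0]]'
```

```text
time: 29.65
tool_pos: [0.4931, -0.4422, 0.0292]
tcp_rot: [-0.639, -3.075, -0.001]
wrist_force: [-0.9, 0.4, -2.1]
width: 0.437
grip_force: 61.2
time: 29.9
tool_pos: [0.4934, -0.4424, 0.0279]
tcp_rot: [-0.639, -3.076, -0.0]
wrist_force: [-0.8, 0.3, -1.7]
width: 0.433
grip_force: 61.2
time: 30.15
tool_pos: [0.4936, -0.4426, 0.0277]
tcp_rot: [0.639, 3.076, -0.0]
wrist_force: [-2.2, 2.3, 1.5]
width: 0.434
grip_force: 61.7
```

```bash
python3 -m jog '[[0,0,0.0007,0],[0,0,0,0]]'
python3 -m jog '[[0,0,0,0],[0,0,0,0],[0,0,0,0],[0,0,0,0],[0,0,0,0]]' 1.0
python3 -m jog '[[0,0,-0.01,0],[0,0,-0.02,0],[0,0,-0.03,0],[0,0,-0.03,0],[0,0,0,0]]'
python3 -m jog '[[0,0,0,-0.153],[0,0,0,-0.153],[0,0,0,-0.153],[0,0,0,-0.153],[0,0,0,0]]'
python3 to.py 0.427 -0.161 0.11 191.6
```

```text
time: 30.4
tool_pos: [0.4936, -0.4426, 0.0277]
tcp_rot: [0.639, 3.076, -0.0]
wrist_force: [-3.9, 2.4, 6.9]
width: 0.434
grip_force: 62.4
time: 31.02
tool_pos: [0.4934, -0.4425, 0.0263]
tcp_rot: [-0.639, -3.076, -0.0]
wrist_force: [0.0, 0.9, 0.3]
width: 1.002
grip_force: 0.0
time: 31.65
tool_pos: [0.496, -0.4449, 0.1221]
tcp_rot: [0.638, 3.068, -0.008]
wrist_force: [-0.4, 0.1, -0.0]
width: 1.004
grip_force: 0.0
time: 32.28
tool_pos: [0.4931, -0.4422, 0.116]
tcp_rot: [0.315, -3.125, -0.001]
wrist_force: [-0.7, -0.5, -0.6]
width: 1.003
grip_force: 0.0
pos [ 0.4931 -0.4422  0.116 ] th -168.5 turn -0.0017 now-axes [0.0087 0.2888 0.0062] after-turn [0.0082 0.2888 0.006 ] q6 -2.54 w 1.003 F 0.0 [-0.7 -0.5 -0.6] t 32.275
```

```bash
python3 -m jog '[[0.0015,0.04,0,0],[0.0015,0.05,0,0],[0.0015,0.05,0,0],[0.0015,0.05,0,0],[0.0015,0.05,0,0]]'
python3 -m jog '[[0.001,0.048,0,0],[0,0,0,0],[0,0,0,0]]'
python3 to.py 0.427 -0.161 0.022 191.6
python3 - <<'E'
from fit import *
fit("short_pack",z0=.004,near=(.493,-.442)); fit("long_pack",near=(.427,-.161))
a=bot.read_camera("side")[85:205,200:400,::-1]
b=bot.read_camera("top")[150:270,310:510,::-1]
cv2.imwrite("pics/s7.png",cv2.resize(np.hstack([a,b]),None,fx=2,fy=2))
E
```

```text
time: 32.9
tool_pos: [0.4373, -0.2074, 0.1163]
tcp_rot: [-0.313, 3.126, 0.0]
wrist_force: [0.8, -0.8, 0.7]
width: 0.999
grip_force: 0.0
time: 33.28
tool_pos: [0.4278, -0.1624, 0.1168]
tcp_rot: [-0.317, 3.125, -0.002]
wrist_force: [1.2, 0.1, 0.5]
width: 0.995
grip_force: 0.0
pos [ 0.4278 -0.1624  0.1168] th -168.4 turn -0.0004 now-axes [0.0005 0.0016 0.0948] after-turn [0.0005 0.0015 0.0948] q6 -2.19 w 0.995 F 0.0 [1.2 0.1 0.5] t 33.275
short_pack [ 0.4942 -0.4432  2.7104] iou [0.937 0.886] r 0.664 ['top', 'side']
long_pack [ 0.4278 -0.1623  3.4032] iou [0.19  0.946] r 0.458 ['top', 'side']
```

View pics/s7.png

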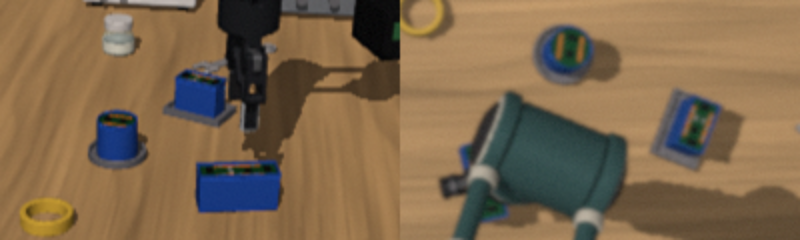

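Short and round packs are seated (fit puts the short pack at 0.494, -0.443). Now the long pack.

```bash
python3 -m jog '[[0.0005,0,0.03,0],[0,0,0.03,0],[0,0,0.02,0],[0,0,0.014,0],[0,0,0,0]]'
python3 -m jog '[[0,0,0,0],[0,0,0,0],[0,0,0,0],[0,0,0,0],[0,0,0,0]]' 0.0 75
python3 -m jog '[[0,0,0,0],[0,0,0,0],[0,0,0,0]]'
python3 -m jog '[[0,0,-0.01,0],[0,0,-0.02,0],[0,0,-0.03,0],[0,0,-0.03,0],[0,0,0,0]]'
python3 to.py 0.4425 0.0105 0.11 183
```

```text
time: 34.4
tool_pos: [0.426, -0.1618, 0.0215]
tcp_rot: [0.317, -3.124, -0.002]
wrist_force: [-0.1, 0.0, 0.1]
width: 1.003
grip_force: 0.0
time: 35.02
tool_pos: [0.4278, -0.1625, 0.0234]
tcp_rot: [-0.317, 3.124, -0.001]
wrist_force: [-0.9, 0.3, 5.5]
width: 0.435
grip_force: 77.2
time: 35.4
tool_pos: [0.4277, -0.1625, 0.0234]
tcp_rot: [-0.317, 3.124, -0.001]
wrist_force: [-0.3, 1.0, 6.3]
width: 0.433
grip_force: 77.2
time: 36.02
tool_pos: [0.4284, -0.163, 0.1145]
tcp_rot: [-0.317, 3.121, -0.004]
wrist_force: [-0.6, -0.5, -4.2]
width: 0.434
grip_force: 76.3
pos [ 0.4284 -0.163   0.1145] th -168.4 turn 0.1499 now-axes [-0.0486  0.1671  0.0042] after-turn [-0.0231  0.1725  0.0045] q6 -2.19 w 0.434 F 76.25716656446457 [-0.6 -0.5 -4.2] t 36.025
```

```bash
python3 -m jog '[[0,0,0,0.15],[-0.005,0.03,0,0],[-0.006,0.048,0,0],[-0.006,0.048,0,0],[-0.006,0.046,0,0]]'
python3 -m jog '[[0,0,0.01,0],[0,0,0,0],[0,0,0,0]]'
python3 to.py 0.4425 0.0105 0.036 183
python3 - <<'E'
from fit import *
fit("long_pack",("side",),z0=.080)
E
```

```text
time: 36.65
tool_pos: [0.4389, 0.0122, 0.1103]
tcp_rot: [0.081, -3.137, -0.0]
wrist_force: [0.4, -1.1, -3.7]
width: 0.431
grip_force: 76.6
time: 37.02
tool_pos: [0.44, 0.0099, 0.1015]
tcp_rot: [0.08, -3.139, 0.0]
wrist_force: [0.3, 0.9, -4.3]
width: 0.437
grip_force: 77.1
pos [0.44   0.0099 0.1015] th -177.1 turn -0.0014 now-axes [-0.0027  0.0005  0.0655] after-turn [-0.0025  0.0005  0.0655] q6 -1.66 w 0.437 F 77.0969170331955 [ 0.3  0.9 -4.3] t 37.025
long_pack [0.4414 0.0104 3.1959] iou [0.759] r 0.442 ['side']
```

```bash
python3 -m jog '[[-0.002,0,0.02,0],[0,0,0.02,0],[0,0,0.016,0],[0,0,0.009,0],[0,0,0,0]]'
python3 -m jog '[[0,0,0.0015,0],[0,0,0,0]]'
python3 to.py 0.4425 0.0105 0.0275 183
python3 - <<'E'
from workcell import bot;import cv2,numpy as np
a=bot.read_camera("side")[140:260,210:410,::-1]
b=bot.read_camera("top")[160:280,190:390,::-1]
cv2.imwrite("pics/s8.png",cv2.resize(np.hstack([a,b]),None,fx=2,fy=2))
E
```

```text
time: 37.75
tool_pos: [0.4422, 0.0107, 0.0368]
tcp_rot: [0.081, -3.139, -0.0]
wrist_force: [0.1, 0.5, -4.8]
width: 0.429
grip_force: 77.1
time: 38.0
tool_pos: [0.4434, 0.0109, 0.0364]
tcp_rot: [-0.082, 3.139, -0.0]
wrist_force: [-0.5, 0.4, -3.6]
width: 0.435
grip_force: 77.1
pos [0.4434 0.0109 0.0364] th -177.0 turn -0.0 now-axes [ 0.0009 -0.0003  0.0089] after-turn [ 0.0009 -0.0003  0.0089] q6 -1.65 w 0.435 F 77.10253179073334 [-0.5  0.4 -3.6] t 38.0
```

View pics/s8.png

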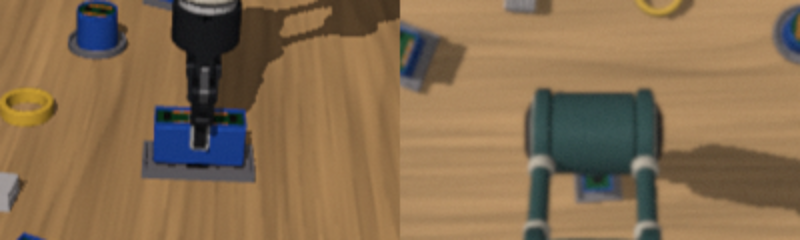

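Long pack (side crop 153–246) is centred over the cradle (143–256). Lowering to contact.

```bash
python3 -m jog '[[0,0,0.003,0],[0,0,0.0025,0],[0,0,0,0]]'
python3 -m jog '[[0,0,0.0015,0],[0,0,0,0]]'
python3 -m jog '[[0,0,0.001,0],[0,0,0,0]]'
```

```text
time: 38.48
tool_pos: [0.4424, 0.0109, 0.03]
tcp_rot: [0.082, -3.14, -0.0]
wrist_force: [0.5, 0.0, -4.4]
width: 0.436
grip_force: 77.1
time: 38.72
tool_pos: [0.4427, 0.0109, 0.0288]
tcp_rot: [0.082, -3.14, -0.0]
wrist_force: [-0.2, -0.8, -4.1]
width: 0.434
grip_force: 77.1
time: 38.98
tool_pos: [0.4428, 0.0109, 0.0278]
tcp_rot: [0.082, -3.14, 0.0]
wrist_force: [0.3, -0.4, -4.4]
width: 0.432
grip_force: 77.1
```

```bash
python3 -m jog '[[0,0,0.0007,0],[0,0,0,0]]'
python3 -m jog '[[0,0,0.0007,0],[0,0,0,0]]'
```

```text
time: 39.22
tool_pos: [0.4429, 0.0109, 0.0275]
tcp_rot: [-0.082, 3.14, -0.0]
wrist_force: [-1.2, -0.5, 0.2]
width: 0.431
grip_force: 77.6
time: 39.48
tool_pos: [0.4429, 0.0109, 0.0274]
tcp_rot: [0.082, -3.14, 0.0]
wrist_force: [-5.5, 0.9, 7.2]
width: 0.431
grip_force: 78.7
```

```bash
python3 -m jog '[[0,0,0,0],[0,0,0,0],[0,0,0,0],[0,0,0,0],[0,0,0,0]]' 1.0
python3 -m jog '[[0,0,-0.01,0],[0,0,-0.02,0],[0,0,-0.04,0],[0,0,-0.05,0],[0,0,-0.05,0]]'
python3 -m jog '[[0,-0.05,-0.02,0],[0,-0.05,0,0],[0,-0.05,0,0],[0,0,0,0],[0,0,0,0]]'
python3 - <<'E'
from fit import *
for n,p in dict(long_pack=(.4425,.0105),short_pack=(.493,-.442),square_pack=(.5865,.2765),round_pack=(.599,-.279)).items(): fit(n,z0=.004,near=p)
a=bot.read_camera("side")[110:370,180:380,::-1]
b=bot.read_camera("top")[140:300,110:490,::-1];cv2.imwrite("pics/t9.png",cv2.resize(b,None,fx=2.1,fy=2.1))
cv2.imwrite("pics/s9.png",cv2.resize(a,None,fx=2.3,fy=2.3));print(bot.read_state()["time"])
E
```

```text
time: 40.1
tool_pos: [0.4428, 0.0109, 0.0264]
tcp_rot: [-0.082, 3.141, 0.0]
wrist_force: [-0.4, -0.5, -0.6]
width: 0.999
grip_force: 0.0
time: 40.72
tool_pos: [0.4425, 0.0109, 0.1986]
tcp_rot: [-0.082, 3.14, -0.0]
wrist_force: [0.7, -0.0, 0.2]
width: 0.998
grip_force: 0.0
time: 41.35
tool_pos: [0.4504, -0.1386, 0.2167]
tcp_rot: [-0.08, 3.141, 0.001]
wrist_force: [0.2, 1.1, -0.6]
width: 0.999
grip_force: 0.0
long_pack [0.4431 0.0112 0.0418] iou [0.912 0.916] r 0.443 ['top', 'side']
short_pack [ 0.4925 -0.4429 -0.4386] iou [0.944 0.863] r 0.662 ['top', 'side']
square_pack [0.5882 0.2775 1.2124] iou [0.838 0.944] r 0.65 ['top', 'side']
round_pack [ 0.6002 -0.2787 -0.0422] iou [0.941 0.861] r 0.662 ['top', 'side']
42.25
```

View pics/s9.png

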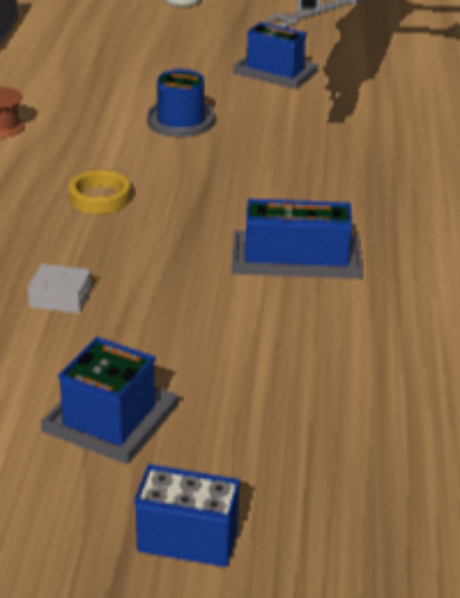

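View pics/t9.png

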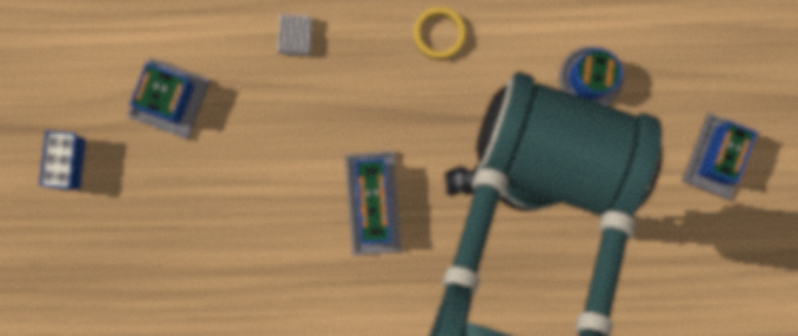

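Both views show all four packs upright inside their cradles and the bare pack untouched.

```bash
python3 -c "
from workcell import bot;print(bot.finish_job())"
```

```text
the job is handed in; nothing more can be done
None
```

All four finished packs are upright in their own cradles, each lowered to contact before release; the bare pack was left where it stood, and the job was handed in at about 42 s.

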